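# Hold the snap ring open on the armrest swivel

### The arm

A 6-joint arm with a two-finger parallel gripper is mounted at the origin on the work surface. World frame = base frame: x ahead of the robot, y to its left, z up, the work surface at z = 0. Lengths are in m, angles in degrees, forces in N, time in s.
With the tool pointing down it reaches from about 0.35 to 0.875 m from the base axis. Payload 4.2 kg.
Tool frame: the origin (TCP) lies between the finger pads; the fingertips stand 25 mm ahead of it and the grasp point (between the pads) lies 6 mm ahead of it (r.tips_ahead is the distance from the TCP to the fingertips, in m); z points along the fingers, y is the direction in which the jaws open and shut (so a half turn about z gives the same grasp; the last joint's range is limited). The gripper opens to 87 mm and grips with 3 to 60 N. Pads are 19 mm wide; open, the fingers measure 117 mm over their backs; the gripper's body (75 mm by 190 mm) begins 51 mm behind the grasp point.
Start: joints at [79.676, 22.042, 0.453, 0, -68.411, -14.817], TCP at [0.265, 0.566, 0.248] pointing down, gripper open.
Joint ranges: [-179.83, 179.83], [-69.29, 118.12], [-61.27, 80.66], [-181.25, 117.63], [-171.15, -9.14], [-177.46, 177.46]. Speed limits (degrees/s): [159.86, 159.86, 180, 180, 180, 180].

### API

Orientations are given as a 3x3 rotation matrix whose columns are the frame's x, y, z axes.
In Python, from station import r, vision, finish_job gives the robot as it stands.
- The arm moves only by the shell command python3 -m jog 'ROWS'. ROWS is a JSON object of lists of equal length, an entry for each row: "rot": the turn, a rotation vector about the world's x, y, z in degrees, a list of three; "delta_pos": the shift along the world's x, y, z in mm, a list of three; "grip": the opening in per cent of the stroke, from 0 (shut) to 100 (fully open). A call has 1 to 10 rows; each row shifts and turns the commanded pose from where the row before left it; what a row does not reach is not made up. A row lasts 1/12 s, in which the tool goes at most 41.7 mm and 7.16 degrees, less where a joint would pass 70% of its speed; a pose out of reach is approached as far as the arm can. A call with a gripper value outside its range is refused whole. The fingers move at their own pace and stop on an object; the grip force is fixed at half the most. Time passes only in rows, so rows that do not move let the fingers close. It gives the time, the measured TCP pose, the force and the opening at its end, in the units of the state.
- r.sense(): the state, without advancing time (a new reading comes with each control period).
- vision.capture(name): name is "scene" or "top" or "wrist"; returns a dict with "frame" (400x640x3 uint8, red, green, blue), "K" (3x3 intrinsics, pixels), "k1" (the pictures are not rectified: a ray, as slopes to the right and down, at radius r is drawn at 1 + k1 r^2 times it, then the intrinsics apply), "xyz" and "orientation" of the camera in the world. Camera axes: x right, y up, looking along -z (the intrinsics and any distortion apply to the point x, -y, -z); pixel columns grow to the right and rows downward; lengths in m; the calibration is good to about 2 mm. A picture is of the moment at which its call begins. There is no depth.
- finish_job(): hands the job in, once; it reports no verdict.
The state is a dict: "time_s": time; "joints": joint angles; "joint_velocities": joint speeds; "effort": joint torques, N m; "tcp_pos": TCP position; "ee_rot": TCP orientation; "wrist_force": force on the tool from outside, world axes, zero at the start; "moment": the same for the moment, N m; "gripper_width": opening from 0.0 (shut) to 1.0 (fully open).
Only numpy, scipy, OpenCV 4.12 (cv2) and the standard library are available. Lean on these libraries where they do the work, as an engineer would, in place of code of your own. Each camera call takes 0.05 s, during which the arm holds its last target. There are 200 camera calls.

### The job

Pull the carriage with the armrest's swivel stub out from under the clear splash guard until it is against its end stop. Then take the snap-ring pliers from their stand by squeezing the purple handles together fully, so that they spread the ring, and lower the open ring over the stub until it lies against the brass shoulder, level with the groove. Finish there still holding: keep the handles squeezed and the ring spread around the groove (do not let it snap in), and leave everything else where it is.

Things in the scene. Friction and masses are not known exactly. Their poses are not given: they have to be found in the camera images.
- carriage (a joint): travel of the carriage along its slide in m: 0 = fully under the guard, 0.11 = against the end stop. It starts between 0 and 0.03, moves with about 4 N of friction and stays where it is left
- slide_base: fixed aluminium slide, 335 x 90 mm, rails 21 mm high. Origin on the table under the stub's axis when the carriage is at its stop. Its x axis points to the parked end: pull the carriage along its -x. Over its x from 55 to 160 mm is the clear guard, a plate 110 mm wide at 102 to 106 mm height on two rear legs; the red end stop is at the -x end
- post_top (a point): centre of the top of the carriage's black grip post: 18 x 18 mm, sides along the slide's x and y, rising 45 mm from the grey deck (deck 30 mm, post top 75 mm above the table). It is 105 mm from the stub's axis along the slide's -x and not under the guard
- groove (a point): groove centre on the axis of the upright steel stub on the carriage, 47 mm above the table. Groove 25 mm diameter, from 44 to 50 mm height. Above it the stub's chamfered end, 30 mm diameter, top at 59 mm. Below it the brass shoulder, 38 mm diameter, top face at 44 mm, on a 48 mm flange up to 33 mm
- stand: fixed pliers stand, wooden base 110 x 105 mm. Origin on the table under the pliers' axis, yaw as the pliers at the start. The ring lies on a white plinth 40 mm high, the plier tips stand on two white pads; a column (98 mm) on +x has a pocket, open at the top, for the pliers' belt clip, free once the pliers are raised 25 mm straight up
- pliers: snap-ring pliers standing tips down in the stand, ring already on the tips. Origin midway between tip ends, z up the handles, y from right to left tip = squeezing direction; the ring lies to -x. Pivot at z 62 mm, handle tops 163 mm, 16 mm thick, clip on +x to x = 22 mm, z 43 to 65 mm; about 190 g. Squeezing moves each tip from 20 to 29 mm off the middle and up 4 mm
- pliers_grip (a point): middle of the purple handles, 137 mm above the pliers' origin: grip here, closing along the pliers' y. Grips 14 mm wide, 26 mm up and down from here. At rest a V, 55 mm over the outside here, 63 mm at the top; squeezed to the pliers' inner stop parallel, 31 mm. That takes about 10 N; 20 to 40 N holds it firmly, nothing is overloaded. Let off, the springs close the ring
- ring: steel snap ring, 4 mm thick, relaxed 27 mm inside and 37 mm outside diameter, with a wide gap and two lugs whose holes sit on the plier tips (small toes keep it on when spread). Origin under the centre of the relaxed ring, x to the gap, z up. On spreading it shifts about 8 mm along +x relative to the pliers
- ring_center (a point): the ring's point that must come on the stub's axis: centre of its opening when spread, at mid thickness (2 mm above the underside, 3.5 mm from the ring's origin to the gap). Spread, it lies 0 to 2 mm from the pliers' axis, 125 mm below pliers_grip, with about 2 mm clearance round the stub's 30 mm end. With the ring on the shoulder it is 46 mm above the table
- ring_left (a joint): opening of the ring's left arm in rad: 0 relaxed, about 0.32 when the pliers are fully squeezed; at least 0.2 is needed to pass over the stub
- ring_right (a joint): the same for the right arm
- ink_black: small closed black ink bottle, 34 mm diameter, 85 mm tall, standing near the stand; a bystander
- ink_yellow: small closed yellow ink bottle, 34 mm diameter, 85 mm tall, standing near the stand; a bystander
- ink_blue: small closed blue ink bottle, 34 mm diameter, 85 mm tall, standing beside the slide; a bystander
- soap_bottle: white bottle, 72 mm diameter, 150 mm tall, standing well to the right; a bystander
- tattoo_machine: tattoo machine lying behind the stand: steel plate, two copper coils, red grip tube; 120 x 30 x 46 mm; a bystander
- screwdriver: screwdriver with red handle, 160 mm long, 26 mm thick, lying well to the left; a bystander
Things that resemble listed ones, but are neither listed nor needed, are in the scene too. Of the things that look like the pliers, the largest one is meant.

How it is judged:
By the outcome, as a careful person would: the job done as asked, in the order asked, and still so for the second after the job is handed in, while the arm keeps its last pose, push and grip.
It also fails if it takes over 72 s, if anything falls off the work surface, if the arm or the gripper's body presses on something with over 40 N, if the wrist force passes 120 N, or if a joint passes its speed limit or range.

## Working session

There is one attempt and no reset: what is moved stays moved. The work goes in short steps, Python scripts to look and compute and a shell command to move; the robot and the scene stay as the last step left them, time stands still between calls to the robot, and variables do not carry over. Pictures are saved under pics/ and viewed, about 8 in all and at most 12, crops included, and the job is handed in when it is done.

```bash
mkdir -p pics; ls; cat > h.py <<'E'
import numpy as np, cv2
from station import r, vision
def cap(n):
    c=vision.capture(n); c['R']=np.array(c['orientation']); c['t']=np.array(c['xyz']); c['K']=np.array(c['K'])
    c['bgr']=cv2.cvtColor(np.array(c['frame']),cv2.COLOR_RGB2BGR); c['hsv']=cv2.cvtColor(c['bgr'],cv2.COLOR_BGR2HSV); return c
def ray(c,u,v):
    p=cv2.undistortPoints(np.array([[[u,v]]],float),c['K'],np.array([c['k1'],0,0,0.]))[0,0]
    return c['R']@np.array([p[0],-p[1],-1.])
def onz(c,u,v,z):
    d=ray(c,u,v); return c['t']+d*(z-c['t'][2])/d[2]
def proj(c,P):
    q=c['R'].T@(np.array(P)-c['t']); x=np.array([[[q[0]/-q[2],-q[1]/-q[2],1.]]])
    return cv2.projectPoints(x,np.zeros(3),np.zeros(3),c['K'],np.array([c['k1'],0,0,0.]))[0].ravel()
def tri(c1,p1,c2,p2):
    d1=ray(c1,*p1);d2=ray(c2,*p2);A=np.c_[d1,-d2];s=np.linalg.lstsq(A,c2['t']-c1['t'],rcond=None)[0]
    a=c1['t']+s[0]*d1;b=c2['t']+s[1]*d2;return (a+b)/2,np.linalg.norm(a-b)
E
python3 - <<'E'
from h import *
for n in ['scene','top','wrist']:
    c=cap(n);cv2.imwrite(f'pics/{n}0.png',c['bgr']);print(n,c['t'].round(3),c['R'].round(2).tolist(),c['K'][0,0],c['k1'])
print(r.sense())
E
```

```text
pics
scene [1.24  0.759 1.103] [[-0.76, -0.45, 0.47], [0.65, -0.53, 0.55], [0.0, 0.72, 0.69]] 496.953323098982 0.053002825051201505
top [ 0.531 -0.008  1.438] [[-0.01, 1.0, -0.04], [-1.0, -0.01, 0.01], [0.01, 0.04, 1.0]] 443.1481675273365 -0.08676623426002593
wrist [0.33  0.535 0.383] [[-0.43, 0.87, 0.24], [-0.9, -0.41, -0.11], [0.0, -0.26, 0.97]] 298.33509843828136 0.01026173131557829
{'time_s': 0.15, 'joints': array([ 7.96746478e+01,  2.20796890e+01,  4.00752617e-01, -1.80718185e-02,
       -6.84111376e+01, -1.48194289e+01]), 'joint_velocities': array([ 0.03414611, -0.18949174,  0.34800743,  0.10099527,  0.10759907,
       -0.10364246]), 'effort': array([-6.71890739e-04, -3.91052878e+01,  1.87586099e+01,  4.22234684e+00,
        1.23845239e-02, -1.37569323e-04]), 'tcp_pos': array([0.26536316, 0.56544168, 0.24674776]), 'ee_rot': array([[ 9.05187595e-01, -4.25011873e-01, -5.70310272e-04],
       [-4.25012239e-01, -9.05186370e-01, -1.49404334e-03],
       [ 1.18749075e-04,  1.59477835e-03, -9.99998721e-01]]), 'wrist_force': array([ 0.73322714, -0.83375211, -0.26954123]), 'moment': array([0.002187  , 0.01130078, 0.02703313]), 'gripper_width': 1.0029483883976074}
```

View pics/top0.png

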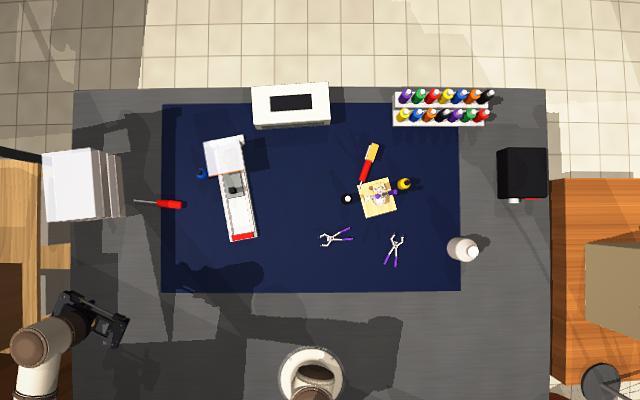

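View pics/scene0.png

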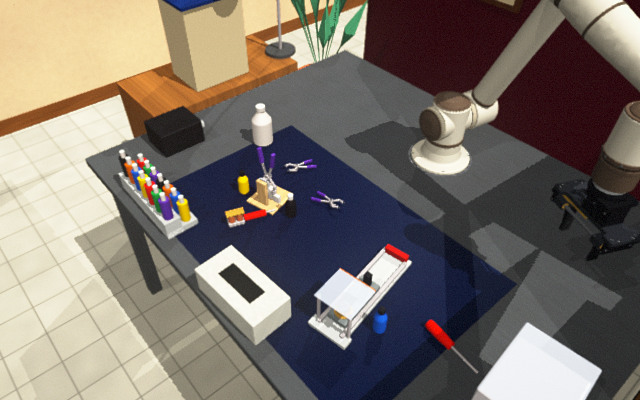

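Top view: slide runs from the guard at (224,155) to the red stop at (243,237), with the black post near (232,190). The stand is at (377,197), flanked by the black and yellow bottles; the small decoy pliers lie at (335,238) and (394,249). Next, enlarged crops and mask measurements.

```bash
python3 - <<'E'
from h import *
t=cap('top');s=cap('scene')
a=cv2.resize(t['bgr'][130:250,190:270],None,fx=5,fy=5,interpolation=cv2.INTER_CUBIC)
b=cv2.resize(t['bgr'][135:225,335:415],None,fx=5,fy=5,interpolation=cv2.INTER_CUBIC)
b=cv2.copyMakeBorder(b,0,150,0,0,cv2.BORDER_CONSTANT)
cv2.imwrite('pics/crop1.png',np.hstack([a,b]))
c1=cv2.resize(s['bgr'][235:350,300:420],None,fx=3.3,fy=3.3,interpolation=cv2.INTER_CUBIC)
c2=cv2.resize(s['bgr'][140:255,220:340],None,fx=3.3,fy=3.3,interpolation=cv2.INTER_CUBIC)
cv2.imwrite('pics/crop2.png',np.hstack([c1,c2]))
def blobs(c,lo,hi,roi,z,amin=12):
    x0,y0,x1,y1=roi;m=cv2.inRange(c['hsv'],lo,hi);M=np.zeros_like(m);M[y0:y1,x0:x1]=m[y0:y1,x0:x1]
    n,l,st,ce=cv2.connectedComponentsWithStats(M)
    for i in range(1,n):
        if st[i,4]>=amin: print(st[i].tolist(),ce[i].round(1),onz(c,*ce[i],z).round(4),cv2.minAreaRect(np.argwhere(l==i)[:,::-1].astype(np.float32)))
print('red');blobs(t,(0,150,80),(8,255,255),(190,220,280,250),.03);blobs(t,(172,150,80),(180,255,255),(190,220,280,250),.03)
print('black');blobs(t,(0,0,0),(180,255,45),(215,165,250,225),.075)
print('wood');blobs(t,(12,40,120),(28,160,255),(345,170,405,225),.01)
print('purple');blobs(t,(125,80,60),(150,255,255),(345,170,405,225),.163,4)
print('purple s');blobs(s,(120,80,50),(150,255,255),(240,140,290,200),.137,4)
print('guard');blobs(t,(0,0,170),(180,60,255),(195,130,265,250),.106,30)
E
```

```text
red
[232, 232, 22, 9, 115] [242.2 236. ] [0.4669 0.2163 0.03  ] ((242.3079833984375, 235.9439697265625), (5.187678337097168, 21.734582901000977), 79.69515228271484)
black
[246, 165, 4, 22, 30] [247.8 175.4] [0.6553 0.1918 0.075 ] ((248.31509399414062, 175.34716796875), (21.19318199157715, 2.5800395011901855), 79.3803482055664)
[230, 188, 7, 6, 33] [232.8 190.3] [0.6096 0.2382 0.075 ] ((233.0, 190.5), (5.0, 6.0), 90.0)
wood
[357, 177, 40, 42, 806] [376.6 197.1] [ 0.589  -0.2147  0.01  ] ((376.4426574707031, 197.293701171875), (34.526058197021484, 32.17079544067383), 74.47589111328125)
purple
[388, 189, 10, 6, 47] [392.6 191.9] [ 0.5974 -0.2393  0.163 ] ((392.5, 191.5), (5.0, 9.0), 90.0)
[375, 194, 4, 5, 16] [376.8 195.8] [ 0.5864 -0.1933  0.163 ] ((376.5, 196.0), (4.0, 3.0), 90.0)
purple s
[255, 146, 10, 19, 118] [259.9 154.6] [ 0.5735 -0.2705  0.137 ] ((259.5, 155.0), (18.0, 9.0), 90.0)
[268, 151, 9, 19, 98] [272.1 160.1] [ 0.5611 -0.2244  0.137 ] ((271.5533142089844, 160.24618530273438), (18.096750259399414, 7.908422470092773), 85.91438293457031)
[241, 157, 4, 2, 4] [242.5 157.8] [ 
[... 878 characters left out ...]
33, 2.683281421661377), 63.43495178222656)
[242, 195, 5, 4, 8] [243.8 196.5] [ 0.7206 -0.1463  0.137 ] ((244.00001525878906, 196.00003051757812), (2.683281421661377, 3.5777084827423096), 63.43495178222656)
guard
[203, 135, 42, 40, 1276] [223.8 154.6] [0.7162 0.2602 0.106 ] ((225.3378448486328, 154.5270233154297), (34.68818283081055, 40.60654067993164), 80.53767395019531)
[218, 170, 39, 72, 1295] [237.4 209.4] [0.5502 0.2185 0.106 ] ((237.07598876953125, 205.66802978515625), (67.70814514160156, 27.45891571044922), 79.69515228271484)
[230, 174, 12, 13, 96] [236.3 179.9] [0.6392 0.222  0.106 ] ((235.59616088867188, 180.48077392578125), (12.159199714660645, 9.217458724975586), 78.69007110595703)
```

View pics/crop1.png

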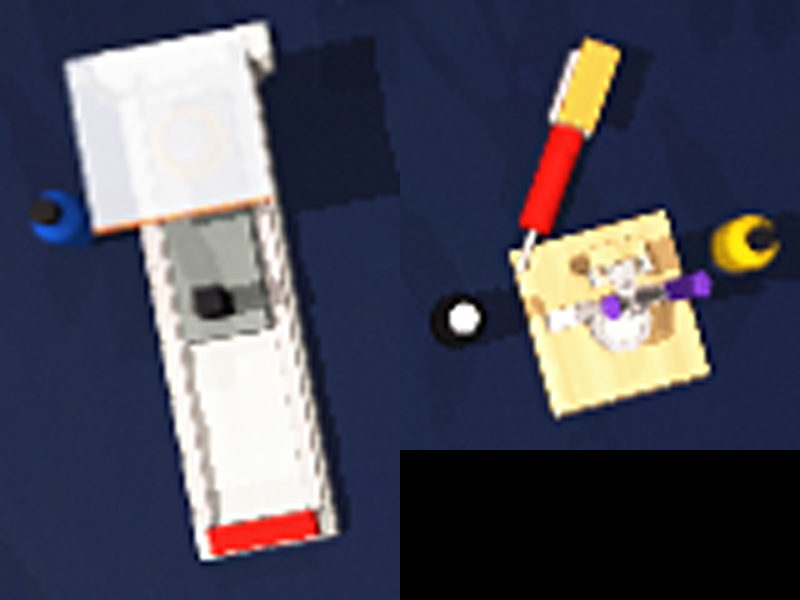

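View pics/crop2.png

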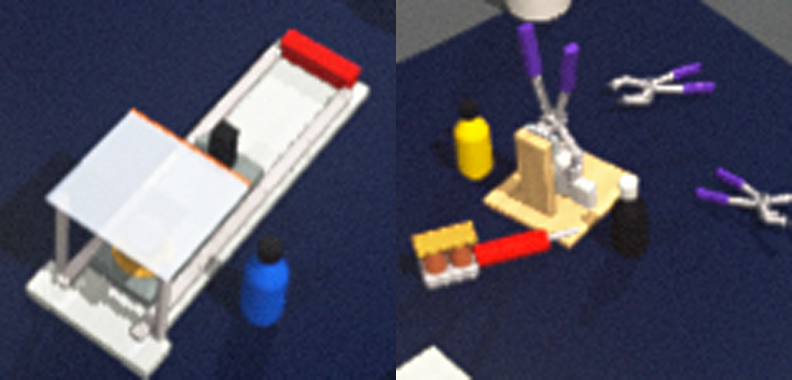

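The crops show the grey carriage with its post, and the stub faintly under the guard at about (190,140) in the crop. The pliers stand with the ring toward the robot and the column away from it. Slide and stand yaw are roughly 10–15°. I'll move over the slide for a close view.

```bash
python3 -m jog '{"rot":[[0,0,4],[0,0,4],[0,0,4],[0,0,4],[0,0,4],[0,0,4],[0,0,4],[0,0,4],[0,0,4],[0,0,0]],"delta_pos":[[31,-36,3],[31,-36,3],[31,-36,3],[31,-36,3],[31,-36,3],[31,-36,3],[31,-36,3],[31,-36,3],[31,-36,3],[0,0,0]],"grip":[100,100,100,100,100,100,50,50,50,50]}'
python3 - <<'E'
from h import *
c=cap('wrist');cv2.imwrite('pics/w1.png',c['bgr'])
import pickle;pickle.dump(c,open('w1.pkl','wb'))
s=r.sense();print(s['tcp_pos'],s['ee_rot'],s['joints'],s['time_s'],c['t'])
E
```

```text
time_s: 1.08
tcp_pos: [0.5132, 0.2773, 0.2716]
ee_rot: [[0.983, 0.184, 0.001], [0.184, -0.983, -0.001], [0.001, 0.001, -1.0]]
wrist_force: [-0.3, 1.6, 0.3]
gripper_width: 0.784
[0.51171452 0.27922864 0.27119605] [[ 9.83131011e-01  1.82902621e-01  2.15989442e-04]
 [ 1.82902648e-01 -9.83131023e-01 -1.10699971e-04]
 [ 1.92098606e-04  1.48337615e-04 -9.99999971e-01]] [ 4.45367241e+01  1.70463188e+01 -3.50359982e+00  1.40981363e-02
 -6.94457093e+01  5.59972027e+01] 1.1333 [0.58360371 0.28991999 0.40841169]
```

View pics/w1.png

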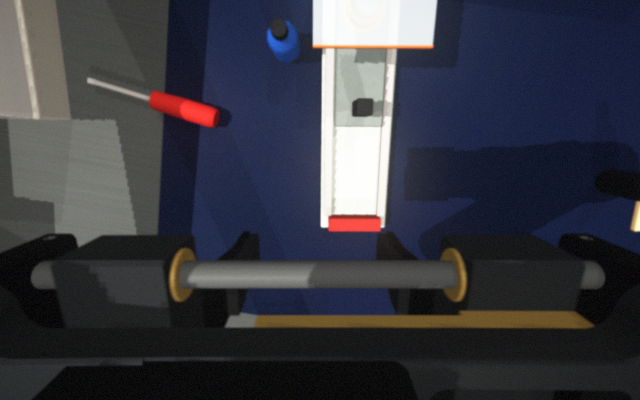

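Wrist view: the post is at about (363,106), its top to the right and its visible side to the left. The red stop spans (329–381, 217–231), the guard edge is at row 46, and the slide runs almost straight up the image.

```bash
python3 - <<'E'
from h import *
import pickle;c=pickle.load(open('w1.pkl','rb'))
g=cv2.cvtColor(c['bgr'],cv2.COLOR_BGR2GRAY)
print(g[92:120,344:380])
m=cv2.inRange(c['hsv'],(0,150,60),(8,255,255))|cv2.inRange(c['hsv'],(170,150,60),(180,255,255));m[:,:300]=0;m[:200]=0;m[240:]=0
p=np.argwhere(m)[:,::-1].astype(np.float32);R=cv2.boxPoints(cv2.minAreaRect(p));print('red',[onz(c,*q,.03).round(4).tolist() for q in R],R.tolist())
# slide outer edges : white mask, edges per row
w=((c['hsv'][...,1]<70)&(c['hsv'][...,2]>110))
L=[];Q=[]
for v in range(70,215,3):
    x=np.where(w[v,310:400])[0]
    if len(x): L.append(onz(c,310+x[0]-.5,v,.01)[:2]);Q.append(onz(c,310+x[-1]+.5,v,.01)[:2])
for E in (L,Q):
    vx,vy,x0,y0=cv2.fitLine(np.array(E,np.float32),cv2.DIST_HUBER,0,.01,.01).ravel();print('edge yaw',np.degrees(np.arctan2(vy,vx)),x0,y0,'y at x=.55',y0+vy/vx*(.55-x0))
o=((c['hsv'][...,0]>5)&(c['hsv'][...,0]<20)&(c['hsv'][...,1]>130)&(c['hsv'][...,2]>100));o[80:]=0
y,x=np.where(o);a=np.argmin(x);b=np.argmax(x);print('guard',onz(c,x[a],y[a],.104),onz(c,x[b],y[b],.104))
E
```

```text
[[190 187 181 ... 192 194 195]
 [191 187 181 ... 194 195 197]
 [192 190 181 ... 194 192 191]
 ...
 [204 203 202 ... 188 183 187]
 [205 205 203 ... 203 203 204]
 [206 203 202 ... 206 206 205]]
red [[0.469, 0.2541, 0.03], [0.4817, 0.1862, 0.03], [0.4611, 0.1812, 0.03], [0.4483, 0.2501, 0.03]] [[328.0, 216.0], [380.0, 216.0], [380.0, 231.0], [328.0, 231.0]]
edge yaw 10.106099 0.5544566 0.28088188 y at x=.55 0.28008756
edge yaw 10.17656 0.5754918 0.19123873 y at x=.55 0.18666281
guard [0.65083927 0.30736998 0.104     ] [0.67026077 0.19754354 0.104     ]
```

```bash
python3 - <<'E'
from h import *
import pickle;c=pickle.load(open('w1.pkl','rb'))
g=cv2.cvtColor(c['bgr'],cv2.COLOR_BGR2GRAY)
for v in range(95,120,2): print(v,' '.join('%3d'%k for k in g[v,348:378]))
a=np.radians(10.1);ax=np.array([np.cos(a),np.sin(a)]);o=np.array([.6064,.2431])
for q in (0,.01,.02,.03):
    p=o+ax*(.11-q-.105);print(q,p.round(4),[proj(c,[*(p+ (ax*dx+np.array([-ax[1],ax[0]])*dy)*.009),.075]).round(1).tolist() for dx,dy in((1,1),(1,-1),(-1,-1),(-1,1))])
E
```

```text
95 179 177 178 178 175 176 173 174 172 172 174 174 175 174 174 174 176 185 189 193 191 194 189 194 193 189 192 193 195 194
97 179 176 175 175 176 175 177 175 174 165 162 159 157 158 157 157 159 164 173 178 179 176 171 179 183 187 191 192 191 189
99 180 179 174 176 175 172 164 151 119  85  72  67  67  67  67  67  71  71  72  71  69  75  71  78 103 151 183 193 192 192
101 185 180 174 169 144 105  72  55  49  58  64  63  63  64  66  66  65  62  60  61  59  64  62  60  73 112 151 163 167 162
103 187 187 176 156 103  63  49  50  48  55  63  66  63  65  61  65  65  61  64  65  64  62  63  61  69  97 121 124 128 124
105 189 180 174 158  99  58  46  50  50  57  64  66  68  64  68  66  63  64  63  63  63  62  60  62  72 102 122 122 126 124
107 186 182 175 153  97  61  50  48  53  55  65  66  65  63  63  63  66  61  64  65  62  63  62  62  75 103 119 127 128 124
109 191 187 174 150  91  54  53  50  52  57  63  63  64  65  68  63  68  67  64  66  61  64  63  63  75 108 124 123 128 127
111 200 195 182 149  92  54  46  53  52  60  65  66  61  63  62  64  63  64  64  65  64  64  61  63  78 110 125 128 137 138
113 196 195 184 156  97  55  51  50  56  59  63  63  62  62  64  61  67  66  61  64  58  63  64  65  90 123 132 138 142 142
115 196 194 190 169 114  71  61  59  60  62  61  62  58  62  63  60  64  62  67  77  87  97 106 113 131 142 141 143 142 141
117 196 196 193 191 186 179 176 174 172 171 170 171 173 172 173 172 172 173 181 189 194 199 201 198 194 193 193 194 194 188
119 196 195 196 197 196 195 193 192 192 191 190 191 193 191 194 198 200 207 206 208 207 204 206 206 202 203 204 206 203 206
0 [0.6113 0.244 ] [[356.5, 95.5], [373.6, 95.6], [372.6, 113.5], [355.8, 113.4]]
0.01 [0.6015 0.2422] [[356.1, 105.5], [373.0, 105.6], [372.1, 123.2], [355.4, 123.1]]
0.02 [0.5916 0.2405] [[355.7, 115.4], [372.5, 115.5], [371.6, 132.8], [355.0, 132.6]]
0.03 [0.5818 0.2387] [[355.3, 125.0], [372.0, 125.1], [371.1, 142.1], [354.6, 142.0]]
```

```bash
python3 - <<'E'
from h import *
import pickle;c=pickle.load(open('w1.pkl','rb'))
P=onz(c,364.9,106.8,.075);s=r.sense();print(P,(P-s['tcp_pos'])*1000)
E
```

```text
[0.60920087 0.24318128 0.075     ] [  97.48634695  -36.04736356 -196.19605218]
```

```bash
python3 -m jog '{"rot":[[0,0,0],[0,0,0],[0,0,0],[0,0,-0.4],[0,0,0],[0,0,0],[0,0,0],[0,0,0],[0,0,0],[0,0,0]],"delta_pos":[[28,-10,0],[28,-10,0],[28,-10,0],[13,-6,-22],[0,0,-35],[0,0,-35],[0,0,-35],[0,0,-33],[0,0,0],[0,0,0]],"grip":[50,50,50,50,50,50,50,50,50,50]}'; python3 - <<'E'
from h import *
s=r.sense();print(s['tcp_pos'],s['gripper_width'])
E
```

```text
time_s: 1.97
tcp_pos: [0.6057, 0.2463, 0.1096]
ee_rot: [[0.983, 0.183, -0.003], [0.183, -0.983, -0.003], [-0.004, 0.002, -1.0]]
wrist_force: [0.8, 1.0, 0.4]
gripper_width: 0.501
[0.605692   0.24630103 0.1096479 ] 0.5005767549609778
```

```bash
python3 -m jog '{"rot":[[0,0,0],[0,0,0],[0,0,0],[0,0,0]],"delta_pos":[[4,-3,-10],[0,0,-20],[0,0,-10],[0,0,0]],"grip":[50,50,50,50]}'
```

```text
time_s: 2.3
tcp_pos: [0.6102, 0.2429, 0.0702]
ee_rot: [[0.983, 0.181, -0.002], [0.181, -0.983, -0.001], [-0.002, 0.0, -1.0]]
wrist_force: [-0.4, -0.7, -0.5]
gripper_width: 0.502
```

```bash
python3 -m jog '{"rot":[[0,0,0],[0,0,0],[0,0,0],[0,0,0],[0,0,0]],"delta_pos":[[0,0,0],[0,0,0],[0,0,0],[0,0,0],[0,0,0]],"grip":[15,15,15,15,15]}'
python3 -m jog '{"rot":[[0,0,0],[0,0,0],[0,0,0],[0,0,0],[0,0,0],[0,0,0],[0,0,0]],"delta_pos":[[-9.8,-1.75,0],[-19.7,-3.5,0],[-19.7,-3.5,0],[-19.7,-3.5,0],[-19.7,-3.5,0],[-9.8,-1.75,0],[0,0,0]],"grip":[15,15,15,15,15,15,15]}'
```

```text
time_s: 2.72
tcp_pos: [0.6111, 0.2436, 0.072]
ee_rot: [[0.983, 0.181, 0.001], [0.181, -0.983, 0.001], [0.002, -0.001, -1.0]]
wrist_force: [-4.6, 8.3, 3.4]
gripper_width: 0.213
time_s: 3.3
tcp_pos: [0.5108, 0.2257, 0.072]
ee_rot: [[0.983, 0.182, -0.001], [0.182, -0.983, 0.0], [-0.001, -0.0, -1.0]]
wrist_force: [-4.3, 1.7, 4.1]
gripper_width: 0.208
```

```bash
python3 -m jog '{"rot":[[0,0,0],[0,0,0],[0,0,0]],"delta_pos":[[-4.9,-0.9,0],[-3,-0.5,0],[0,0,0]],"grip":[15,15,15]}'
python3 -m jog '{"rot":[[0,0,0],[0,0,0]],"delta_pos":[[-2,-0.36,0],[0,0,0]],"grip":[15,15]}'
```

```text
time_s: 3.55
tcp_pos: [0.5056, 0.2248, 0.072]
ee_rot: [[0.983, 0.182, 0.002], [0.182, -0.983, 0.001], [0.003, -0.001, -1.0]]
wrist_force: [3.2, -0.2, 4.4]
gripper_width: 0.207
time_s: 3.72
tcp_pos: [0.5041, 0.2245, 0.072]
ee_rot: [[0.983, 0.182, 0.003], [0.182, -0.983, 0.001], [0.004, -0.001, -1.0]]
wrist_force: [4.6, -0.2, 3.1]
gripper_width: 0.203
```

```bash
python3 -m jog '{"rot":[[0,0,0],[0,0,0]],"delta_pos":[[-2,-0.36,0],[0,0,0]],"grip":[15,15]}'
python3 -m jog '{"rot":[[0,0,0],[0,0,0]],"delta_pos":[[-2,-0.36,0],[0,0,0]],"grip":[15,15]}'
```

```text
time_s: 3.88
tcp_pos: [0.504, 0.2245, 0.072]
ee_rot: [[0.983, 0.183, 0.007], [0.182, -0.983, 0.003], [0.007, -0.001, -1.0]]
wrist_force: [11.7, -2.4, -0.7]
gripper_width: 0.205
time_s: 4.05
tcp_pos: [0.5038, 0.2245, 0.072]
ee_rot: [[0.983, 0.183, 0.01], [0.183, -0.983, 0.004], [0.011, -0.002, -1.0]]
wrist_force: [18.4, -4.8, -5.0]
gripper_width: 0.203
```

The carriage is against its stop: force rises without motion, and travel is about 109 mm. Releasing the post and raising for a look at the stub.

```bash
python3 -m jog '{"rot":[[0,0,0],[0,0,0],[0,0,0],[0,0,0],[0,0,0],[0,0,0],[0,0,0],[0,0,0],[0,0,0]],"delta_pos":[[3.9,0.7,0],[0,0,0],[0,0,0],[0,0,20],[0,0,35],[0,0,35],[0,0,35],[0,0,0],[0,0,0]],"grip":[15,50,50,50,50,50,50,50,50]}'
python3 - <<'E'
from h import *
c=cap('wrist');cv2.imwrite('pics/w2.png',cv2.resize(c['bgr'][:230,180:500],None,fx=2.4,fy=2.4,interpolation=cv2.INTER_CUBIC))
import pickle;pickle.dump(c,open('w2.pkl','wb'))
print(r.sense()['tcp_pos'],proj(c,[.6070,.2432,.059]),proj(c,[.6070,.2432,.044]),proj(c,[.504,.2245,.075]))
E
```

```text
time_s: 4.8
tcp_pos: [0.5021, 0.2243, 0.1977]
ee_rot: [[0.983, 0.181, 0.002], [0.181, -0.983, 0.002], [0.002, -0.002, -1.0]]
wrist_force: [0.0, -0.2, -1.0]
gripper_width: 0.494
[0.50121512 0.22365558 0.19578449] [317.64728685  80.86727071] [317.67964651  83.13769732] [317.36532876 203.30227625]
```

View pics/w2.png

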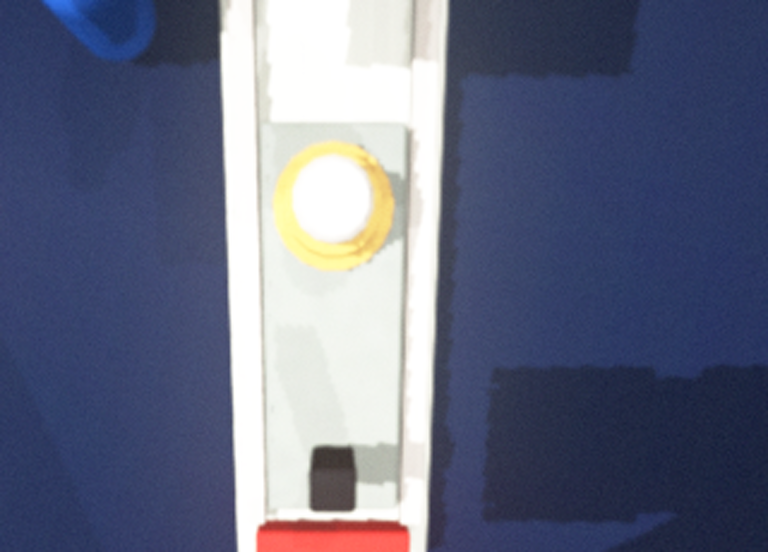

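Stub end is the white disc at full-image pixel about (318,82), on the brass shoulder and clear of the guard. The post is below it, close to the red stop.

```bash
python3 - <<'E'
from h import *
import pickle;c=pickle.load(open('w2.pkl','rb'));h=c['hsv']
def fit(m,z,roi):
    M=np.zeros(m.shape,np.uint8);x0,y0,x1,y1=roi;M[y0:y1,x0:x1]=m[y0:y1,x0:x1]
    k=max(cv2.findContours(M,cv2.RETR_EXTERNAL,cv2.CHAIN_APPROX_NONE)[0],key=cv2.contourArea)
    P=np.array([onz(c,*q,z)[:2] for q in k[:,0]]);A=np.c_[2*P,np.ones(len(P))];s=np.linalg.lstsq(A,(P**2).sum(1),rcond=None)[0]
    print(s[:2].round(4),'diam',2*np.sqrt(s[2]+s[:2]@s[:2]),cv2.boundingRect(k),cv2.fitEllipse(k))
fit((h[...,1]<40)&(h[...,2]>215),.059,(290,55,345,115))
br=(h[...,0]>12)&(h[...,0]<35)&(h[...,1]>80)&(h[...,2]>100);fit(br,.033,(285,50,355,120))
g=cv2.cvtColor(c['bgr'],cv2.COLOR_BGR2GRAY);print(g[184:225,318].tolist())
k=(g<75).astype(np.uint8);k[:180]=0;k[220:]=0;k[:,:300]=0;k[:,335:]=0;y,x=np.where(k);print(x.min(),x.max(),y.min(),y.max())
E
```

```text
[0.6056 0.2426] diam 0.02835721940899265 (302, 64, 33, 37) ((318.0498352050781, 82.41112518310547), (32.65501022338867, 35.75537872314453), 0.3105313181877136)
[0.6062 0.2415] diam 0.045249042212610495 (295, 60, 49, 52) ((319.2730407714844, 85.330322265625), (47.55064392089844, 51.91227340698242), 174.2346954345703)
[224, 176, 102, 67, 58, 60, 60, 60, 60, 62, 62, 66, 76, 77, 80, 77, 80, 83, 79, 80, 78, 77, 77, 77, 79, 79, 78, 79, 98, 197, 251, 248, 195, 112, 88, 86, 86, 105, 131, 139, 142]
310 326 187 211
```

```bash
python3 -m jog '{"rot":[[0,0,0],[0,0,0],[0,0,0],[0,0,0],[0,0,0],[0,0,1],[0,0,1],[0,0,1],[0,0,1],[0,0,0]],"delta_pos":[[0,-20,30],[0,-25,30],[0,-36,10],[0,-40,10],[0,-40,10],[0,-40,10],[0,-40,0],[0,-40,0],[0,-40,0],[0,-40,0]],"grip":[50,50,50,100,100,100,100,100,100,100]}'
python3 -m jog '{"rot":[[0,0,0],[0,0,0],[0,0,0],[0,0,0]],"delta_pos":[[0,-40,0],[0,-20,0],[0,0,0],[0,0,0]],"grip":[100,100,100,100]}'
python3 - <<'E'
from h import *
c=cap('wrist');cv2.imwrite('pics/w3.png',cv2.resize(c['bgr'][:235,160:520],None,fx=2.2,fy=2.2,interpolation=cv2.INTER_CUBIC))
import pickle;pickle.dump(c,open('w3.pkl','wb'))
print(r.sense()['tcp_pos'],r.sense()['ee_rot'][:,0],c['t'])
E
```

```text
time_s: 5.68
tcp_pos: [0.5007, -0.1386, 0.2938]
ee_rot: [[0.968, 0.25, -0.005], [0.25, -0.968, 0.001], [-0.005, -0.002, -1.0]]
wrist_force: [2.1, -0.3, -0.0]
gripper_width: 0.939
time_s: 6.02
tcp_pos: [0.5011, -0.1978, 0.2935]
ee_rot: [[0.969, 0.247, -0.005], [0.247, -0.969, 0.001], [-0.005, -0.003, -1.0]]
wrist_force: [0.4, 0.5, 0.0]
gripper_width: 1.0
[ 0.50142743 -0.19694308  0.29405053] [ 0.96856828  0.24871676 -0.00393254] [ 0.57142515 -0.18094177  0.42983202]
```

View pics/w3.png

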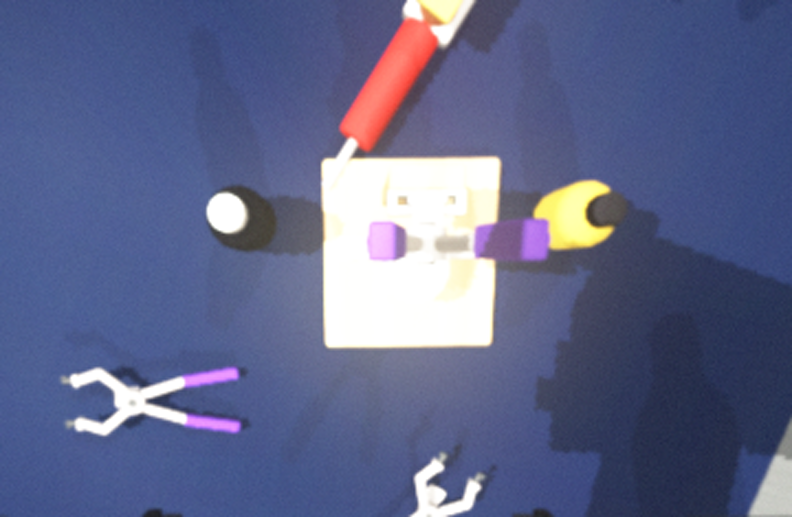

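The purple handle tops span crop columns 368–548 at row about 240. The stand edges are axis-aligned in this view, so the pliers' yaw is about the tool's 14.3°. The bottles are outside the finger span but need checking.

```bash
python3 - <<'E'
from h import *
import pickle;c=pickle.load(open('w3.pkl','rb'));h=c['hsv']
m=cv2.inRange(h,(125,70,40),(155,255,255));m[:85]=0;m[140:]=0;m[:,:310]=0;m[:,425:]=0
n,l,st,ce=cv2.connectedComponentsWithStats(m)
B=[st[i] for i in range(1,n) if st[i,4]>40];B.sort(key=lambda b:b[0]);print([b.tolist() for b in B])
L=(B[0][0]-.5,B[0][1]+B[0][3]/2-.5);R=(B[-1][0]+B[-1][2]-.5,B[-1][1]+B[-1][3]/2-.5)
for z in (.195,.2,.205):
    a,b=onz(c,*L,z),onz(c,*R,z);d=a-b;print(z,a.round(4),b.round(4),'w',np.linalg.norm(d),'mid',((a+b)/2).round(4),'yaw',np.degrees(np.arctan2(-d[0],d[1])))
# stand base yaw and centre
w=cv2.inRange(h,(10,20,150),(32,160,255));w[:65]=0;w[165:]=0;w[:,:295]=0;w[:,395:]=0
k=max(cv2.findContours(w,0,2)[0],key=cv2.contourArea);bx=cv2.boxPoints(cv2.minAreaRect(k));P=np.array([onz(c,*q,.012) for q in bx]);print(P.round(4).tolist(),[np.linalg.norm(P[i]-P[i-1]).round(4) for i in range(4)],P.mean(0))
for i in range(4): d=P[i]-P[i-1];print(np.degrees(np.arctan2(d[1],d[0])))
print('bottles',onz(c,160+243/2.2,218/2.2,.085),onz(c,160+228/2.2,212/2.2,.085),onz(c,160+605/2.2,210/2.2,.085))
E
```

```text
[[329, 101, 14, 17, 109], [376, 99, 34, 20, 576]]
0.195 [ 0.5817 -0.1861  0.195 ] [ 0.5969 -0.2448  0.195 ] w 0.06060910178570957 mid [ 0.5893 -0.2154  0.195 ] yaw 14.521278891419016
0.2 [ 0.5815 -0.186   0.2   ] [ 0.5964 -0.2434  0.2   ] w 0.05931862399128771 mid [ 0.589  -0.2147  0.2   ] yaw 14.521278891418945
0.205 [ 0.5813 -0.1859  0.205 ] [ 0.5959 -0.242   0.205 ] w 0.0580281461968659 mid [ 0.5886 -0.2139  0.205 ] yaw 14.521278891419081
[[0.6316, -0.165, 0.012], [0.6534, -0.2513, 0.012], [0.6149, -0.2637, 0.012], [0.5925, -0.1749, 0.012]] [np.float64(0.0404), np.float64(0.089), np.float64(0.0404), np.float64(0.0916)] [ 0.62310434 -0.21373949  0.012     ]
14.276660986542172
-75.82982090231054
-162.09549357643021
104.19942136353367
bottles [ 0.58091613 -0.12440714  0.085     ] [ 0.58182814 -0.1166351   0.085     ] [ 0.6284159  -0.29700103  0.085     ]
```

```bash
python3 -m jog '{"rot":[[0,0,0],[0,0,0],[0,0,0],[0,0,0],[0,0,0],[0,0,0],[0,0,0]],"delta_pos":[[22,-5,0],[22,-5,0],[22,-5,0],[22,-4,0],[0,0,-20],[0,0,0],[0,0,0]],"grip":[100,100,100,100,100,100,100]}'
python3 - <<'E'
from h import *
c=cap('wrist');cv2.imwrite('pics/w4.png',c['bgr'][100:400])
import pickle;pickle.dump(c,open('w4.pkl','wb'))
s=r.sense();print(s['tcp_pos'],s['ee_rot'].round(4).tolist(),c['t'])
E
```

```text
time_s: 6.65
tcp_pos: [0.5895, -0.2145, 0.2742]
ee_rot: [[0.968, 0.252, -0.005], [0.252, -0.968, 0.001], [-0.005, -0.002, -1.0]]
wrist_force: [0.0, -0.1, 0.4]
gripper_width: 1.001
[ 0.58990047 -0.21497486  0.27577693] [[0.9679, 0.2513, -0.0021], [0.2513, -0.9679, 0.0], [-0.002, -0.0006, -1.0]] [ 0.65969474 -0.19732191  0.41055747]
```

View pics/w4.png

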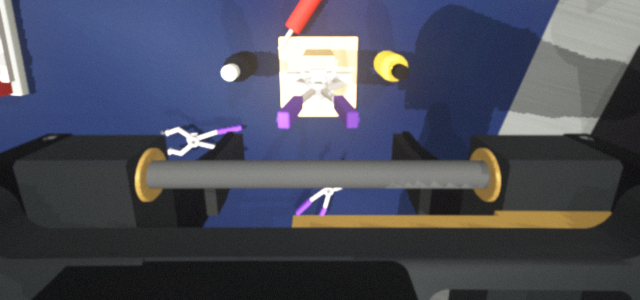

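The handle tops show at full-image pixels (284,219) and (352,219), roughly central between the open fingers. Cross-checking against the previous view.

```bash
python3 - <<'E'
from h import *
import pickle;c=pickle.load(open('w4.pkl','rb'));c3=pickle.load(open('w3.pkl','rb'))
g=c['hsv'];m=cv2.inRange(g,(120,60,30),(158,255,255));m[:195]=0;m[230:]=0;m[:,:260]=0;m[:,370:]=0
n,l,st,ce=cv2.connectedComponentsWithStats(m);B=sorted([st[i].tolist() for i in range(1,n) if st[i,4]>30]);print(B)
v=219
for z in (.195,.2,.205):
    a,b=onz(c,B[0][0]-.5,v,z),onz(c,B[-1][0]+B[-1][2]-.5,v,z);d=a-b;print(z,'w',np.linalg.norm(d).round(4),'mid',((a+b)/2).round(4),'yaw',np.degrees(np.arctan2(-d[0],d[1])))
print(tri(c,(B[-1][0]+B[-1][2]-.5,v),c3,(409.5,108.5)), tri(c,(B[0][0]-.5,v),c3,(327.3,109)))
E
```

```text
[[275, 197, 28, 33, 572], [334, 196, 27, 34, 575], [358, 195, 12, 11, 61]]
0.195 w 0.0722 mid [ 0.5911 -0.218   0.195 ] yaw 14.563699657156224
0.2 w 0.0705 mid [ 0.5927 -0.2175  0.2   ] yaw 14.563699657156313
0.205 w 0.0689 mid [ 0.5942 -0.2171  0.205 ] yaw 14.563699657156233
(array([ 0.59794561, -0.25137217,  0.18555769]), np.float64(0.007827684536334084)) (array([ 0.58174711, -0.18414497,  0.19496814]), np.float64(0.002172315777579505))
```

```bash
python3 -m jog '{"rot":[[0,0,0],[0,0,0],[0,0,0],[0,0,0],[0,0,0],[0,0,0]],"delta_pos":[[0,0,-25],[0,0,-25],[0,0,-25],[0,0,-16],[0,0,-7],[0,0,0]],"grip":[100,100,100,100,100,100]}'
```

```text
time_s: 7.2
tcp_pos: [0.5895, -0.2156, 0.1775]
ee_rot: [[0.968, 0.25, -0.002], [0.25, -0.968, 0.0], [-0.002, -0.001, -1.0]]
wrist_force: [-0.8, 0.1, 0.6]
gripper_width: 1.0
```

```bash
python3 -m jog '{"rot":[[0,0,0],[0,0,0],[0,0,0],[0,0,0],[0,0,0],[0,0,0]],"delta_pos":[[0,0,0],[0,0,0],[0,0,0],[0,0,0],[0,0,0],[0,0,0]],"grip":[60,60,60,60,60,60]}'
```

```text
time_s: 7.7
tcp_pos: [0.5907, -0.2164, 0.1798]
ee_rot: [[0.968, 0.25, 0.002], [0.25, -0.968, -0.001], [0.001, 0.001, -1.0]]
wrist_force: [-1.9, 1.5, 6.3]
gripper_width: 0.649
```

```bash
python3 -m jog '{"rot":[[0,0,0],[0,0,0],[0,0,0],[0,0,0],[0,0,0],[0,0,0],[0,0,0]],"delta_pos":[[0,0,0],[0,0,0],[0,0,0],[0,0,0],[0,0,0],[0,0,0],[0,0,0]],"grip":[50,40,30,20,20,20,20]}'
```

```text
time_s: 8.28
tcp_pos: [0.591, -0.2161, 0.1822]
ee_rot: [[0.968, 0.251, 0.003], [0.251, -0.968, -0.001], [0.003, 0.002, -1.0]]
wrist_force: [-3.7, 3.1, 13.9]
gripper_width: 0.349
```

Handles are squeezed to the inner stop (about 30.4 mm). Lifting straight up.

```bash
python3 -m jog '{"rot":[[0,0,0],[0,0,0],[0,0,0],[0,0,0],[0,0,0],[0,0,0],[0,0,0],[0,0,0],[0,0,0]],"delta_pos":[[0,0,4],[0,0,8],[0,0,10],[0,0,12],[0,0,20],[0,0,25],[0,0,15],[0,0,0],[0,0,0]],"grip":[20,20,20,20,20,20,20,20,20]}'
python3 - <<'E'
from h import *
s=cap('scene');w=cap('wrist');print(r.sense()['tcp_pos'])
P=proj(s,[.59,-.215,.15]).astype(int);x,y=P;print(P)
a=cv2.resize(s['bgr'][y-60:y+60,x-60:x+60],(400,400),interpolation=cv2.INTER_CUBIC);b=cv2.resize(w['bgr'][50:250,220:420],(400,400),interpolation=cv2.INTER_CUBIC)
cv2.imwrite('pics/l1.png',np.hstack([a,b]))
E
```

```text
time_s: 9.03
tcp_pos: [0.5902, -0.2161, 0.2725]
ee_rot: [[0.968, 0.249, 0.001], [0.249, -0.968, 0.0], [0.001, -0.0, -1.0]]
wrist_force: [-0.6, -0.0, -2.6]
gripper_width: 0.347
[ 0.58928235 -0.21583678  0.27025188]
[266 162]
```

View pics/l1.png

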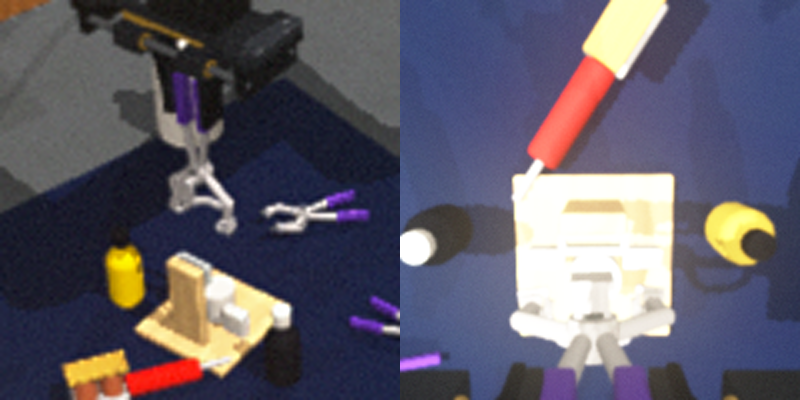

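Pliers are out of the stand with tips spread; the stand and bottles are undisturbed. Moving over the stub at height.

```bash
python3 -m jog '{"rot":[[0,0,0],[0,0,0],[0,0,0],[0,0,0],[0,0,0],[0,0,0],[0,0,0],[0,0,0],[0,0,0],[0,0,0]],"delta_pos":[[1,16,0],[1,32,0],[1,34,0],[1,34,0],[1,34,0],[1,34,0],[1,34,0],[2,34,0],[2,34,0],[2,34,0]],"grip":[20,20,20,20,20,20,20,20,20,20]}'
python3 -m jog '{"rot":[[0,0,0],[0,0,0],[0,0,0],[0,0,0],[0,0,0],[0,0,0],[0,0,0],[0,0,0]],"delta_pos":[[2,34,0],[1,34,0],[1,34,0],[1,24,0],[0,12,0],[0,0,-15],[0,0,-15],[0,0,0]],"grip":[20,20,20,20,20,20,20,20]}'
python3 - <<'E'
from h import *
import pickle
s=cap('scene');w=cap('wrist');st=r.sense();print(st['tcp_pos'],st['wrist_force'],st['gripper_width'])
pickle.dump((s,w),open('a1.pkl','wb'))
x,y=proj(s,[.607,.243,.09]).astype(int);print(x,y)
a=cv2.resize(s['bgr'][y-40:y+40,x-40:x+40],(400,400),interpolation=cv2.INTER_CUBIC);b=cv2.resize(w['bgr'][130:250,260:380],(400,400),interpolation=cv2.INTER_CUBIC)
cv2.imwrite('pics/a1.png',np.hstack([a,b]))
print(proj(w,[.607,.243,.059]),proj(w,[.607,.243,.044]),proj(w,[*st['tcp_pos'][:2],st['tcp_pos'][2]-.131]))
E
```

```text
time_s: 9.97
tcp_pos: [0.6023, 0.1053, 0.2702]
ee_rot: [[0.968, 0.25, -0.004], [0.25, -0.968, -0.001], [-0.004, 0.0, -1.0]]
wrist_force: [1.0, 0.6, -2.1]
gripper_width: 0.347
time_s: 10.63
tcp_pos: [0.6058, 0.2409, 0.2368]
ee_rot: [[0.968, 0.249, -0.01], [0.249, -0.968, -0.005], [-0.01, 0.002, -1.0]]
wrist_force: [-1.3, 0.3, -3.7]
gripper_width: 0.348
[0.60786612 0.24105188 0.24070954] [ 0.46665089  0.13271766 -2.30702752] 0.3498708164994843
368 269
[314.74641186 189.20491718] [314.83982125 186.26510131] [316.63969358 201.05829909]
```

View pics/a1.png

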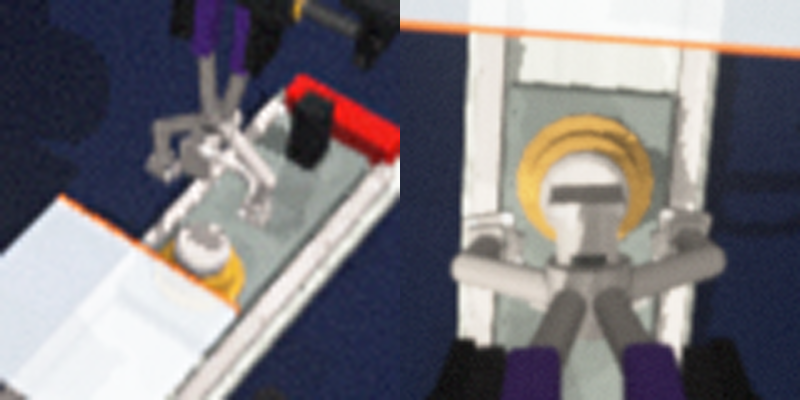

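The wrist view shows the ring's lugs on the tips at crop (490,230) and (690,230), with the stub and brass ring centred near column 585, just ahead of the pliers. The scene view confirms the ring sits over the carriage, short of the stub in the image because of height. Triangulating the lugs.

```bash
python3 - <<'E'
from h import *
import pickle
s,w=pickle.load(open('a1.pkl','rb'))
pl=(287,199.3);pr=(347,199.3);sl=(379.6,271.4);sr=(360,262.6)
L,e1=tri(w,pl,s,sl);R,e2=tri(w,pr,s,sr);print(L.round(4),e1,R.round(4),e2,np.linalg.norm(L-R),'mid',((L+R)/2).round(4))
for z in(.105,.11,.115):
    a,b=onz(w,*pl,z),onz(w,*pr,z);print(z,((a+b)/2).round(4),np.linalg.norm(a-b))
# stub/brass fit in wrist
h=w['hsv'];br=((h[...,0]>12)&(h[...,0]<35)&(h[...,1]>90)&(h[...,2]>90)).astype(np.uint8);br[:150]=0;br[210:]=0;br[:,:285]=0;br[:,:]=br;br[:,345:]=0
k=max(cv2.findContours(br,0,1)[0],key=cv2.contourArea);hu=cv2.convexHull(k)[:,0]
hu=hu[hu[:,1]<188];P=np.array([onz(w,*q,.033)[:2] for q in hu])
from scipy.optimize import least_squares
f=least_squares(lambda p:np.hypot(*(P-p).T)-.024,[.607,.243]);print('flange fit r=24',f.x,np.abs(f.fun).max(),hu.min(0),hu.max(0))
cap_=proj(w,[.607,.243,.059]);print(cap_)
E
```

```text
[0.5977 0.2693 0.0977] 0.0037466029487029278 [0.6109 0.2126 0.091 ] 0.003577616277377339 0.058619467875112095 mid [0.6043 0.241  0.0943]
0.105 [0.6084 0.2408 0.105 ] 0.05613422264970981
0.11 [0.6096 0.2412 0.11  ] 0.05509458088304949
0.115 [0.6109 0.2415 0.115 ] 0.05405493911638909
flange fit r=24 [0.60663703 0.24278381] 0.0004013839642351934 [295 164] [335 187]
[314.74641186 189.20491718]
```

```bash
python3 -m jog '{"rot":[[0,0,0],[0,0,0],[0,0,0],[0,0,0],[0,0,0]],"delta_pos":[[0,2,-10],[0,0,-14],[0,0,-10],[0,0,0],[0,0,0]],"grip":[20,20,20,20,20]}'
python3 -m jog '{"rot":[[0,0,0],[0,0,0],[0,0,0],[0,0,0]],"delta_pos":[[0,0,-3],[0,0,-3],[0,0,0],[0,0,0]],"grip":[20,20,20,20]}'
python3 - <<'E'
from h import *
import pickle
s=cap('scene');w=cap('wrist');st=r.sense();print(st['tcp_pos'],st['wrist_force'],st['gripper_width'])
x,y=proj(s,[.607,.243,.06]).astype(int)
a=cv2.resize(s['bgr'][y-30:y+30,x-30:x+30],(400,400),interpolation=cv2.INTER_CUBIC);b=cv2.resize(w['bgr'][150:230,275:355],(400,400),interpolation=cv2.INTER_CUBIC)
cv2.imwrite('pics/a2.png',np.hstack([a,b]))
E
```

```text
time_s: 11.15
tcp_pos: [0.6082, 0.2435, 0.2077]
ee_rot: [[0.968, 0.249, -0.001], [0.249, -0.968, -0.001], [-0.001, 0.001, -1.0]]
wrist_force: [0.5, 0.7, -2.4]
gripper_width: 0.351
time_s: 11.48
tcp_pos: [0.6083, 0.2439, 0.2023]
ee_rot: [[0.968, 0.25, 0.0], [0.25, -0.968, 0.0], [0.0, -0.0, -1.0]]
wrist_force: [0.1, -0.5, -2.3]
gripper_width: 0.346
[0.60844622 0.24398405 0.20252702] [ 0.31261163 -0.19231681 -2.5890006 ] 0.35377207975437835
```

View pics/a2.png

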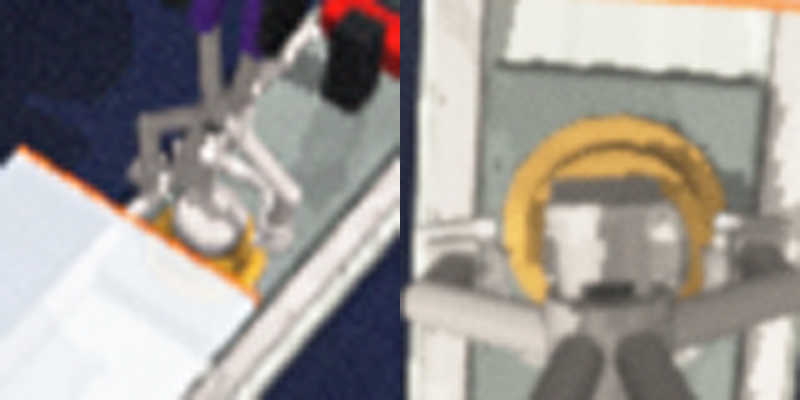

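Lugs flank the brass symmetrically to within about 2 px. Checking the lateral offset numerically before lowering.

```bash
python3 - <<'E'
from h import *
w=cap('wrist');st=r.sense();h=w['hsv'];t=st['tcp_pos'];X=st['ee_rot'][:2,0];Y=st['ee_rot'][:2,1]
br=((h[...,0]>12)&(h[...,0]<35)&(h[...,1]>90)&(h[...,2]>90)).astype(np.uint8);br[:165]=0;br[212:]=0;br[:,:290]=0;br[:,345:]=0
k=max(cv2.findContours(br,0,1)[0],key=cv2.contourArea);hu=cv2.convexHull(k)[:,0];hu=hu[hu[:,1]<196];P=np.array([onz(w,*q,.033)[:2] for q in hu])
from scipy.optimize import least_squares
f=least_squares(lambda p:np.hypot(*(P-p).T)-.024,[.607,.243],loss='soft_l1',f_scale=.0005);d=f.x-t[:2];print('stub',f.x,'rel tool x,y mm',1e3*d@X,1e3*d@Y)
g=cv2.cvtColor(w['bgr'],cv2.COLOR_BGR2GRAY)
print(h[196,275:300,2],h[196,335:357,2])
m=onz(w,275+202.5/5,196,.065)[:2]-t[:2];print('lugmid rel tool',1e3*m@X,1e3*m@Y)
E
```

```text
stub [0.60636599 0.24274101] rel tool x,y mm -2.3200048438441088 0.6779470796352978
[ 59  61 105 193 217 217 204 203 203 211 208 211 212 211 219 227 232 235
 225 178 192 235 243 241 235] [177 169 167 171 170 153 128 127 126 127 128 127 127 129 132 130 145 163
 179 181 174 166]
lugmid rel tool 4.843277775527053 -1.3619051575280021
```

```bash
python3 -m jog '{"rot":[[0,0,0],[0,0,0],[0,0,0],[0,0,0]],"delta_pos":[[-0.8,-1.2,0],[0,0,-3],[0,0,-3],[0,0,0]],"grip":[20,20,20,20]}'
python3 -m jog '{"rot":[[0,0,0],[0,0,0],[0,0,0]],"delta_pos":[[0,0,-2],[0,0,-2],[0,0,0]],"grip":[20,20,20]}'
```

```text
time_s: 11.97
tcp_pos: [0.607, 0.2424, 0.1952]
ee_rot: [[0.968, 0.249, -0.002], [0.249, -0.968, -0.001], [-0.002, 0.0, -1.0]]
wrist_force: [-0.1, -0.2, -2.9]
gripper_width: 0.349
time_s: 12.22
tcp_pos: [0.6073, 0.2426, 0.1915]
ee_rot: [[0.968, 0.25, -0.001], [0.25, -0.968, -0.0], [-0.001, 0.0, -1.0]]
wrist_force: [0.5, 0.4, -2.3]
gripper_width: 0.354
```

```bash
python3 -m jog '{"rot":[[0,0,0],[0,0,0],[0,0,0]],"delta_pos":[[0,0,-2],[0,0,-2],[0,0,0]],"grip":[20,20,20]}'
python3 -m jog '{"rot":[[0,0,0],[0,0,0]],"delta_pos":[[0,0,-2],[0,0,0]],"grip":[20,20]}'
python3 -m jog '{"rot":[[0,0,0],[0,0,0]],"delta_pos":[[0,0,-2],[0,0,0]],"grip":[20,20]}'
```

```text
time_s: 12.47
tcp_pos: [0.6072, 0.2426, 0.1876]
ee_rot: [[0.968, 0.25, -0.001], [0.25, -0.968, -0.0], [-0.001, 0.0, -1.0]]
wrist_force: [1.1, 0.4, -2.0]
gripper_width: 0.349
time_s: 12.63
tcp_pos: [0.6074, 0.2427, 0.1858]
ee_rot: [[0.968, 0.25, -0.001], [0.25, -0.968, -0.0], [-0.001, 0.0, -1.0]]
wrist_force: [-0.4, 0.4, -2.6]
gripper_width: 0.349
time_s: 12.8
tcp_pos: [0.6073, 0.2426, 0.1838]
ee_rot: [[0.968, 0.25, -0.001], [0.25, -0.968, -0.0], [-0.001, 0.0, -1.0]]
wrist_force: [-0.6, -0.8, -3.1]
gripper_width: 0.349
```

```bash
python3 -m jog '{"rot":[[0,0,0],[0,0,0]],"delta_pos":[[0,0,-2],[0,0,0]],"grip":[20,20]}'
python3 -m jog '{"rot":[[0,0,0],[0,0,0]],"delta_pos":[[0,0,-1.5],[0,0,0]],"grip":[20,20]}'
python3 -m jog '{"rot":[[0,0,0],[0,0,0]],"delta_pos":[[0,0,-1.5],[0,0,0]],"grip":[20,20]}'
```

```text
time_s: 12.97
tcp_pos: [0.6077, 0.2428, 0.1823]
ee_rot: [[0.968, 0.25, 0.001], [0.25, -0.968, 0.0], [0.001, 0.0, -1.0]]
wrist_force: [0.0, 0.4, -0.8]
gripper_width: 0.349
time_s: 13.13
tcp_pos: [0.6079, 0.2429, 0.1815]
ee_rot: [[0.968, 0.25, 0.001], [0.25, -0.968, 0.0], [0.001, -0.0, -1.0]]
wrist_force: [0.1, 0.5, 0.9]
gripper_width: 0.347
time_s: 13.3
tcp_pos: [0.6083, 0.243, 0.181]
ee_rot: [[0.968, 0.25, 0.003], [0.25, -0.968, 0.001], [0.003, 0.0, -1.0]]
wrist_force: [-1.1, 0.6, 4.8]
gripper_width: 0.352
```

Contact at TCP z ≈ 0.182, which matches the shoulder (ring about 136 mm below TCP, as in the stand); resting on the stub's end would have stopped about 15 mm higher. Easing the push slightly and taking one last look.

```bash
python3 -m jog '{"rot":[[0,0,0],[0,0,0],[0,0,0],[0,0,0]],"delta_pos":[[-0.5,0,0],[0,0,0],[0,0,0],[0,0,0]],"grip":[20,20,20,20]}'
python3 - <<'E'
from h import *
s=cap('scene');w=cap('wrist');t=cap('top');st=r.sense();print(st['tcp_pos'],st['wrist_force'],st['gripper_width'])
x,y=proj(s,[.607,.243,.05]).astype(int)
a=cv2.resize(s['bgr'][y-25:y+25,x-25:x+25],(400,400),interpolation=cv2.INTER_CUBIC);b=cv2.resize(w['bgr'][150:220,282:352],(400,400),interpolation=cv2.INTER_CUBIC)
cv2.imwrite('pics/a3.png',np.hstack([a,b]))
h=w['hsv'];br=((h[...,0]>12)&(h[...,0]<35)&(h[...,1]>90)&(h[...,2]>90)).astype(np.uint8);br[:165]=0;br[212:]=0;br[:,:290]=0;br[:,345:]=0
k=max(cv2.findContours(br,0,1)[0],key=cv2.contourArea);hu=cv2.convexHull(k)[:,0];hu=hu[hu[:,1]<190];P=np.array([onz(w,*q,.033)[:2] for q in hu])
from scipy.optimize import least_squares
f=least_squares(lambda p:np.hypot(*(P-p).T)-.024,[.607,.243],loss='soft_l1',f_scale=.0005);print(f.x)
E
```

```text
time_s: 13.63
tcp_pos: [0.6079, 0.2429, 0.181]
ee_rot: [[0.968, 0.25, 0.003], [0.25, -0.968, 0.001], [0.003, -0.0, -1.0]]
wrist_force: [-0.6, -0.0, 5.5]
gripper_width: 0.352
[0.60793362 0.24296697 0.18105659] [-0.76838161  0.3695802   5.25780498] 0.34915603918848925
[0.60650878 0.24249336]
```

View pics/a3.png

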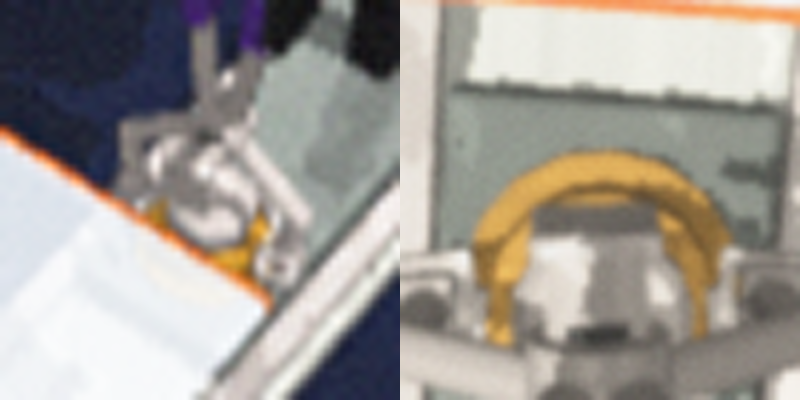

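The lugs sit either side of the brass at shoulder level, the stub hasn't moved (0.6065, 0.2425), and the handles are still fully squeezed (0.349 = 30.4 mm) with about 8 N of downward contact. Handing in.

```bash
python3 -c "
from station import finish_job,r
print(finish_job());s=r.sense();print(s['tcp_pos'],s['wrist_force'],s['gripper_width'],s['time_s'])"
```

```text
the job is handed in; nothing more can be done
None
the job is handed in; nothing more can be done
```

The carriage is at its end stop and the spread ring is on the stub, as far as the last checks show. The pliers are still held fully squeezed. The job was handed in at about 14 s of the 72 s.

- **Carriage:** I gripped the post and pulled it about 109 mm. The force then rose to about 18 N with no further motion. The last stub fit was (0.6065, 0.2425), against (0.607, 0.243) worked out from the grasp, so the carriage has not moved since.
- **Pliers:** I squeezed the handles to the inner stop and lifted the pliers straight up out of the stand. The final opening reads 0.349, about 30.4 mm; the stop is at 31 mm.
- **Ring on the stub:** It passed the stub's end without any resistance I could measure. Contact came at TCP z ≈ 0.182, which fits the shoulder; resting on the stub's end would have stopped it about 15 mm higher. It is now held down with about 8 N.
- **Not confirmed:** The ring itself was too small and too hidden to see clearly, so its seating rests on contact height, force and the visible lugs. My estimates of its distance below the TCP ran from 131 to 145 mm, and one lug-midpoint estimate disagreed by about 2 mm sideways. The camera's stub position differs from the TCP by about 1.5 mm, within the ring's allowed offset from the pliers' axis.

I saw no bystander move, but I did not check them all again at the end.

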